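Close the beam tube until its spring button locks

TASK

The white alignment target still stands in the gap of the beam line: lift it out first and stand it upright, wholly on the round yellow pad. Then close the line: press the spring button on the tube down flush and, holding it down, slide the tube towards the black socket until the button's red nose is caught under the socket's rim; then push the tube fully home by its blue end plate, so that the red nose pops up through the window in the socket's top. Do not knock over the target, and leave the other things on the table where they are.

Things in the scene. Friction and masses are not known exactly. Their poses are not given: they have to be found in the camera images.
- target_mid (a point): Alignment target, loose, 160 g, 125 mm tall: white upright plate, 10 mm thick, 40 mm wide, green rings, on a round dark foot (36 mm diameter, 14 mm high). The point is its centre, 62.5 mm above its underside; z up, x normal to the plate, y along its 40 mm width. It starts standing on the rail (12 mm above the table) in the gap between tube and socket, x roughly along the tube.
- park_centre (a point): Round yellow pad, fixed on the table, 90 mm diameter, 3 mm thick; the point is the centre of its top. It may lie at the robot's left or right (it swaps places with a like grey pad on which the lens mount stands).
- tube (a joint): Travel of the steel tube on its rail, m: 0 drawn back, 0.160 hard stop, home. Starts at 0 to 0.02. Moves along +x of mouth with 1.5 N friction, stays where left. With the button up, its nose strikes the rim at 0.110; pressed, it passes under and the rim holds it down from there to 0.155; from 0.155 to 0.160 it lies under the window.
- button (a joint): How far the spring button is pressed down, m: 0 up, 0.012 fully down (flush). The spring takes about 3 N to start, 9 N fully down. The nose passes under the rim when this is 0.009 or more.
- press_pad (a point): Centre of the top of the button's orange thumb pad, on top of the tube and moving with it: 36 mm long (along the tube), 30 mm wide. x points to the socket, z up. Its top is 92 mm above the table when up, 80 mm fully down (flush with the tube). A finger pressing it just behind the red nose's step also pushes the tube along, until the finger meets the rim (tube joint 0.130).
- nose (a point): Centre of the top of the button's red nose, one piece with the orange pad and in front of it towards the socket: 20 mm long, 24 mm wide, its top 7 mm higher than the pad's (99 mm above the table when up). Its rear face makes a 7 mm step that a finger on the pad can push against. x points to the socket.
- push_face (a point): Centre of the rear face of the tube's blue upright end plate (70 mm wide, 10 mm thick, from 30 to 115 mm above the table; the point is 72.5 mm up). Moves with the tube; x points to the socket: push it that way. The space behind it is free. It takes about 5 N while the rim holds the nose down.
- mouth (a point): Middle of the lower edge (90 mm up) of the top wall, 4 mm thick, at the open mouth of the black square socket, 68 mm wide, 92 mm long, fixed on the rail with the tube; a yellow strip marks this rim. x points into the socket, z up. A window in the top wall, 32 mm wide, lies 25 to 53 mm in from the mouth. The rail's place and yaw vary; it closes roughly to the robot's left.
- target: The same alignment target; origin at the centre of its underside. Standing on the rail, its plate rises above tube and socket (which end 94 mm, the red nose 99 mm, above the table), so it can be gripped near its top from above, over the 40 mm width.
- lens_mount: Bystander: lens in a black ring on a post, 105 mm tall, foot 44 mm diameter, standing on the grey pad. Origin under its foot.
- mirror_mount: Bystander: black mirror mount with brass screws, base 50 x 45 mm, 78 mm tall, loose, on the table near the robot between the pads. Origin at the centre of its underside.
- ball_driver: Bystander: red-handled driver, 160 mm long, lying beyond the beam line. Origin at its underside.
- wash_bottle: Bystander: white bottle with red cap, 60 mm diameter, 150 mm tall, at the right. Origin under its foot.
- meter_head: Bystander: round power meter head on a post, 115 mm tall, base 60 x 60 mm, at the left. Origin under its base.
There are look-alikes about, which are no part of the job. Leave any purple look-alike of the target alone.

How it is judged:
On the way, in this order (a step that is already met when the one before it is completed fails the run):
1. the target stands upright on the yellow pad, let go (horizontal distance between target_mid and park_centre below 0.027 m and angle between target_mid's own z axis and vertical below 0.1 rad and z of target_mid in the frame of park_centre below 0.068 m and contact force between the fingers and target below 0.1 N), for 0.2 s.
2. the button's nose is held down under the socket's rim (value of joint tube above 0.113 m and value of joint button above 0.0075 m), for 0.1 s.
At the end, for the whole second after the job is handed in: The tube is home in the socket (tube joint over 0.155) with the button up in the window (button joint under 0.003); the target stands on the yellow pad, upright within 0.1 rad, its centre within 27 mm of the pad's centre, at rest (value of joint tube above 0.155 m and value of joint button below 0.003 m and velocity of joint tube below 0.005 m/s and horizontal distance between target_mid and park_centre below 0.027 m and angle between target_mid's own z axis and vertical below 0.1 rad and z of target_mid in the frame of park_centre below 0.068 m and linear speed of target below 0.01 m/s); the robot touches nothing.
It fails at once if the target is knocked over (angle between target_mid's own z axis and vertical above 0.6 rad).
It fails at once if a bystander is shifted by more than 25 mm or knocked over (distance of any of lens_mount, mirror_mount, ball_driver, wash_bottle, meter_head from where it was at the start of the episode above 0.025 m or angle between any of lens_mount, mirror_mount, wash_bottle, meter_head's own z axis and vertical above 0.5 rad).
It also fails if it takes over 72 s, if anything falls off the work surface, if the arm or the gripper's body presses on something with over 40 N, if the wrist force passes 120 N, or if a joint passes its speed limit or range.

ROBOT

A 6-joint arm with a two-finger parallel gripper is mounted at the origin on the work surface. World frame = base frame: x ahead of the robot, y to its left, z up, the work surface at z = 0. Lengths are in m, angles in rad, forces in N, time in s.
With the tool pointing down it reaches from about 0.4 to 0.825 m from the base axis. Payload 7 kg.
Tool frame: the origin (TCP) lies at the centre of the arm's flange, where the gripper is bolted on; the fingertips stand 178 mm ahead of it and the grasp point (between the pads) lies arm.tcp_to_grasp ahead of it (arm.tcp_to_grasp is the distance from the TCP to the grasp point, in m); z points along the fingers, y is the direction in which the jaws open and shut (so a half turn about z gives the same grasp; the last joint's range is limited). The gripper opens to 88 mm and grips with 3 to 60 N. Pads are 19 mm wide; open, the fingers measure 130 mm over their backs; the gripper's body (78 mm by 193 mm) begins 47 mm behind the grasp point.
Start: joints at [-0.982, 0.359, 0.012, 0, -1.224, -0.288], TCP at [0.2, -0.645, 0.405] pointing down, gripper open.
Joint ranges: [-3.07, 3.07], [-1.43, 2.12], [-1.02, 1.25], [-3.03, 1.67], [-3.05, -0], [-3.03, 3.03]. Speed limits (rad/s): [2.39, 2.39, 3.01, 3.14, 3.14, 3.14].

INTERFACE

Orientations are given as [roll, pitch, yaw] about the fixed x, y, z axes, in that order (R = Rz(yaw) Ry(pitch) Rx(roll)).
In Python, from station import arm gives the robot as it stands.
- The arm moves only by the tool move_arm, never from a script. Its argument "deltas" is a list of rows, each a list of 6 numbers: the shift along the world's x, y, z in mm, then the turn, a rotation vector about the world's x, y, z in degrees. In form: [[tx, ty, tz, ax, ay, az], ...]. A call has exactly 5 rows; each row shifts and turns the commanded pose from where the row before left it; what a row does not reach is not made up. A row lasts 1/12 s, in which the tool goes at most 41.7 mm and 7.16 degrees, less where a joint would pass 70% of its speed; a pose out of reach is approached as far as the arm can. A call with a gripper value outside its range is refused whole. "claw" is the closure in counts, from 0 (fully open) to 255 (shut), set as the call begins (left out, the last holds). The fingers move at their own pace and stop on an object; "squeeze" is the grip in N (left out, the last holds). Time passes only in rows, so rows that do not move let the fingers close, or fill a call up. It gives the time, the measured TCP pose, the force and the opening at its end, in the units of the state.
- arm.get_state(): the state, without advancing time (a new reading comes with each control period).
- arm.grab_frame(name): name is "side" or "top"; returns the picture (384x512x3 uint8, red, green, blue); there is no depth.
- arm.calibration(name): a dict with "intrinsics" (3x3 intrinsics, pixels), "k1" (the pictures are not rectified: a ray, as slopes to the right and down, at radius r is drawn at 1 + k1 r^2 times it, then the intrinsics apply), "T" (4x4, takes a point from camera to world coordinates). Camera axes: x right, y up, looking along -z (the intrinsics and any distortion apply to the point x, -y, -z); pixel columns grow to the right and rows downward; lengths in m; the calibration is good to about 2 mm. A picture is of the moment at which its call begins. calibration takes no time and is no camera call.
- arm.job_done(): hands the job in, once; it reports no verdict.
Trained networks look in the newest picture that a camera, given by its name, has taken for a name from the list of things; names that differ only in an ending like _2 or _b are one class to them, and where a whole thing is asked for, a point or a joint stands for the part that bears it (a point fixed in the world has none). Each returns a list of dicts, best first, with "score" (0 to 1); they miss things now and then, are a little off and sometimes report something else, mostly with a low value. They report only what shows in the picture. A call takes as long as a camera call. They do not tell look-alikes from the thing itself.
- arm.spot_in(thing, camera): "xy" ([column, row] in pixels, amid what is visible of it).
- arm.masks_of(thing, camera): "pixels" (384x512 bool, what is visible of it) and "xy" ([column, row] in pixels, amid what is visible of it).
- arm.spot_point(thing, camera): "xy" ([column, row] in pixels: a listed point, or the origin of a listed thing).
The state is a dict: "t": time; "q": joint angles; "qd": joint speeds; "joint_efforts": joint torques, N m; "eef_pos": TCP position; "ee_rot": TCP orientation; "force": force on the tool from outside, world axes, zero at the start; "moment": the same for the moment, N m; "width": finger opening in m.
Only numpy, scipy, OpenCV 4.12 (cv2) and the standard library are available. Lean on these libraries where they do the work, as an engineer would, in place of code of your own. Each camera call takes 0.05 s, during which the arm holds its last target. There are 200 camera calls.

## Working session

There is one attempt and no reset: what is moved stays moved. The work goes in short steps, Python scripts to look and compute and a tool call to move; the robot and the scene stay as the last step left them, time stands still between calls to the robot, and variables do not carry over. Pictures are saved under pics/ and viewed, about 8 in all and at most 12, crops included, and the job is handed in when it is done.

Besides the shell and the picture viewer there is one more tool, called after "Call:" by a JSON object that holds its "name" and its "arguments". move_arm: Moves the arm, as the interface text tells. Its arguments: {"type":"object","properties":{"deltas":{"type":"array","items":{"type":"array","items":{"type":"number"}}},"claw":{"type":"number"},"squeeze":{"type":"number"}},"required":["deltas"]}

```bash
mkdir -p pics; ls
cat > h.py <<'E'
import numpy as np, cv2
from station import arm
def ray(cam,xy):
    c=arm.calibration(cam);K=np.array(c["intrinsics"]);T=np.array(c["T"])
    u=np.array([(xy[0]-K[0,2])/K[0,0],(xy[1]-K[1,2])/K[1,1]]);s=u.copy()
    for _ in range(30): s=u/(1+c["k1"]*(s@s))
    d=T[:3,:3]@np.array([s[0],-s[1],-1]);return T[:3,3],d
def at_z(cam,xy,z):
    o,d=ray(cam,xy);return o+d*(z-o[2])/d[2]
def tri(xs,xt):
    a,d=ray("side",xs);b,e=ray("top",xt)
    t=np.linalg.lstsq(np.c_[d,-e],b-a,rcond=None)[0]
    p=a+d*t[0];q=b+e*t[1];return (p+q)/2,np.linalg.norm(p-q)
def proj(cam,p):
    c=arm.calibration(cam);K=np.array(c["intrinsics"]);T=np.linalg.inv(np.array(c["T"]))
    v=T[:3,:3]@p+T[:3,3];s=np.array([v[0],-v[1]])/-v[2];s=s*(1+c["k1"]*(s@s))
    return K[:2,:2]@s+K[:2,2]
def save(cam,n):
    f=arm.grab_frame(cam);cv2.imwrite("pics/"+n,cv2.cvtColor(f,cv2.COLOR_RGB2BGR));return f
E
python3 - <<'E'
from h import *
np.set_printoptions(precision=4,suppress=True)
a=save("side","s0.png");b=save("top","t0.png")
print(arm.tcp_to_grasp,arm.get_state())
for c in("side","top"):
    k=arm.calibration(c);print(c,k["T"][:3,3] if hasattr(k["T"],'shape') else k["T"],k["intrinsics"],k["k1"])
Z=dict(target_mid=.0745,park_centre=.003,press_pad=.092,nose=.099,push_face=.0725,mouth=.09,target=.012,lens_mount=.003,mirror_mount=0,wash_bottle=0,meter_head=0,ball_driver=0)
for n,z in Z.items():
    for c in("side","top"):
        for r in arm.spot_point(n,c)[:3]:
            print(n,c,round(r["score"],2),np.array(r["xy"]).round(1),at_z(c,r["xy"],z))
E
```

```text
pics
0.1593 {'t': 0.1, 'q': array([-0.9819,  0.3593,  0.0112, -0.0003, -1.2241, -0.2881]), 'qd': array([ 0.0002, -0.0009,  0.0006,  0.0008,  0.0003, -0.0009]), 'joint_efforts': array([ -0.0014, -58.4162,  29.3752,   7.0155,   0.0102,  -0.    ]), 'eef_pos': array([ 0.1999, -0.6445,  0.4038]), 'ee_rot': array([ 3.1402, -0.0001, -2.8409]), 'force': array([-0.7212,  0.4155,  0.446 ]), 'moment': array([ 0.0324, -0.0291, -0.0381]), 'width': 0.0873939711935206}
side [0.4514 0.9198 0.6721] [[452.5455   0.     257.6641]
 [  0.     452.5455 188.3352]
 [  0.       0.       1.    ]] -0.16805684036116458
top [ 0.5351 -0.0101  1.175 ] [[358.7427   0.     259.4125]
 [  0.     358.7427 191.0052]
 [  0.       0.       1.    ]] -0.03853422459824373
target_mid side 0.69 [305.  193.2] [ 0.4779 -0.0652  0.0745]
target_mid side 0.54 [243.5 204.5] [0.6216 0.0143 0.0745]
target_mid top 0.6 [277.3 225.6] [ 0.4783 -0.0684  0.0745]
target_mid top 0.44 [248. 184.] [0.6046 0.0231 0.0745]
target_mid top 0.24 [300.3 245.5] [ 0.4186 -0.1395  0.0745]
park_centre side 0.89 [322.  298.3] [0.4166 0.2289 0.003 ]
park_ce
[... 1156 characters left out ...]
e 0.6 [302.4 163.1] [ 0.5019 -0.3717  0.    ]
wash_bottle side 0.57 [202.1 331.8] [0.639 0.356 0.   ]
wash_bottle top 0.66 [144.6 177.6] [0.6258 0.3664 0.    ]
wash_bottle top 0.56 [366.8 218.5] [ 0.5013 -0.3661  0.    ]
meter_head side 0.71 [202.9 332. ] [0.6374 0.3562 0.    ]
meter_head side 0.61 [328.4 229.6] [ 0.4103 -0.0219  0.    ]
meter_head top 0.63 [146.5 175.6] [0.6325 0.3603 0.    ]
meter_head top 0.45 [278.9 132.4] [ 0.7816 -0.0742  0.    ]
ball_driver side 0.64 [195.5 201.9] [ 0.7753 -0.0877  0.    ]
ball_driver side 0.57 [273.2 174.9] [ 0.5843 -0.2776  0.    ]
ball_driver side 0.16 [328.4 197.3] [ 0.4142 -0.1777  0.    ]
ball_driver top 0.66 [233.9 177.1] [0.6313 0.072  0.    ]
```

Run:
```python
import cv2
a=cv2.imread("pics/s0.png")[100:360,150:410];b=cv2.imread("pics/t0.png")[120:290,120:390]
cv2.imwrite("pics/s0c.png",cv2.resize(a,None,fx=2.3,fy=2.3,interpolation=cv2.INTER_CUBIC))
cv2.imwrite("pics/t0c.png",cv2.resize(b,None,fx=2.9,fy=2.9,interpolation=cv2.INTER_CUBIC))
```

```text
(no output)
```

View pics/s0c.png

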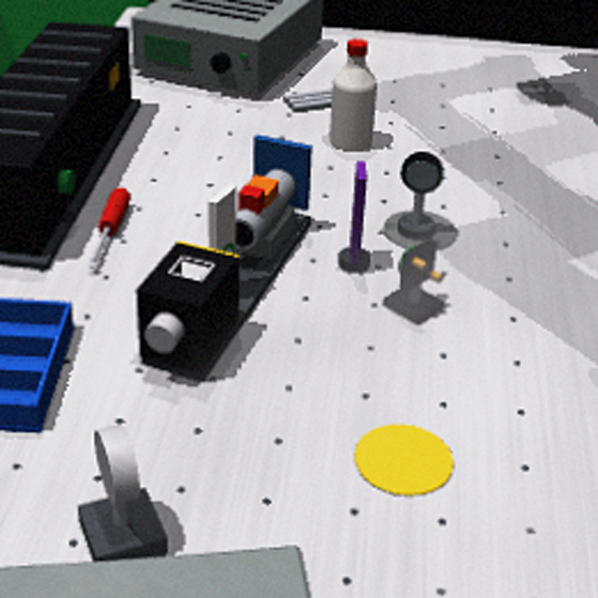

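View pics/t0c.png

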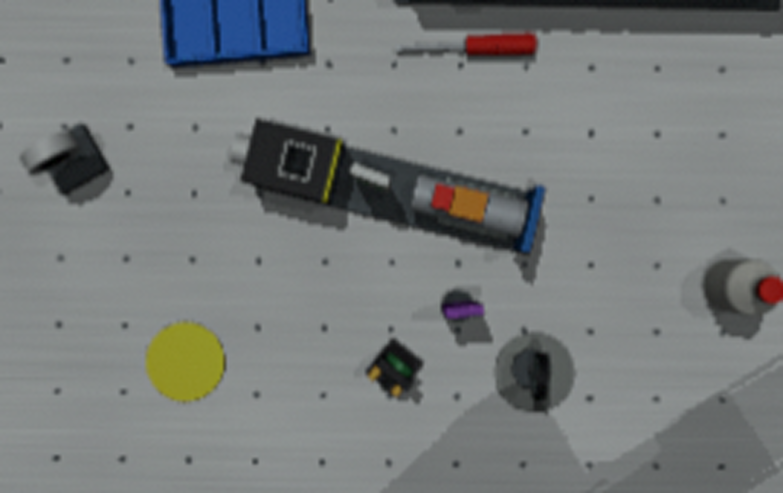

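The side view shows the socket at the front, the white target in the gap (px ≈ 246,196) and the purple look-alike at (305,195). The yellow pad is at robot left (325,300) and the lens mount is on the grey pad. In the top view the target's top is near (247,180). The plate's yaw needs a zoom.

Run:
```python
from h import *
a=cv2.imread("pics/s0.png")[160:250,190:300];b=cv2.imread("pics/t0.png")[155:215,195:312]
f=lambda i,w:cv2.resize(i,None,fx=w,fy=w,interpolation=cv2.INTER_CUBIC)
a=f(a,3.5);b=f(b,4.5)
o=np.zeros((a.shape[0]+b.shape[0],max(a.shape[1],b.shape[1]),3),np.uint8)
o[:a.shape[0],:a.shape[1]]=a;o[a.shape[0]:,:b.shape[1]]=b
cv2.imwrite("pics/z0.png",o);print(a.shape)
```

```text
(315, 385, 3)
```

View pics/z0.png

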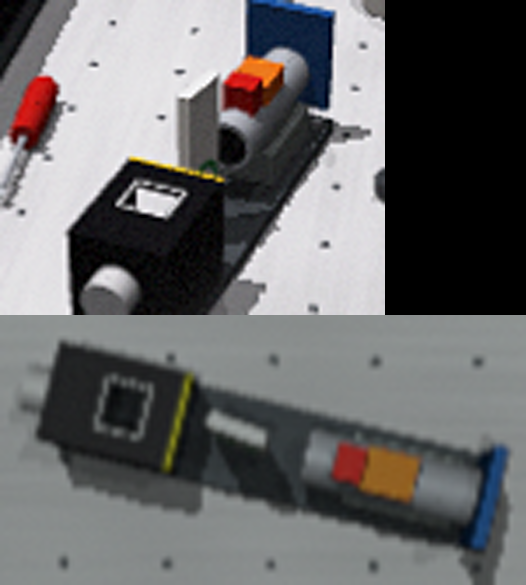

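The zoom shows the plate's 40 mm width running roughly along the rail, so I'll grip it across its thickness, with the jaws across the rail. Next I'll measure precisely by colour.

Run:
```python
from h import *
np.set_printoptions(precision=4,suppress=True)
b=cv2.imread("pics/t0.png");H=cv2.cvtColor(b,cv2.COLOR_BGR2HSV)
def blob(m,x0,x1,y0,y1):
    k=np.zeros(m.shape,bool);k[y0:y1,x0:x1]=m[y0:y1,x0:x1]
    n,l,s,c=cv2.connectedComponentsWithStats(k.astype(np.uint8));i=1+s[1:,4].argmax()
    return np.argwhere(l==i)[:,::-1].astype(float)
def rep(n,p,z):
    w=np.array([at_z("top",q,z) for q in p])[:,:2];c=w.mean(0);u,s,v=np.linalg.svd(w-c,full_matrices=False)
    r=cv2.minAreaRect(w.astype(np.float32)*1000)
    print(n,len(p),c,"dir",v[0],"ang",np.degrees(np.arctan2(v[0][1],v[0][0])).round(1),"rect",np.round(r[0],1),np.round(r[1],1));return c
h,s,v=[H[...,i].astype(int) for i in range(3)]
rep("plate",blob((v>140)&(s<60),237,258,172,188),.137)
rep("strip",blob((h>20)&(h<38)&(s>110),225,245,160,195),.094)
rep("orange",blob((h>8)&(h<20)&(s>130),265,295,175,205),.092)
rep("red",blob(((h<6)|(h>172))&(s>130),262,282,175,205),.099)
rep("blue",blob((h>100)&(h<125)&(s>110),295,315,175,212),.115)
rep("pad",blob((h>20)&(h<38)&(s>110),165,205,225,265),.003)
a=cv2.imread("pics/s0.png");H=cv2.cvtColor(a,cv2.COLOR_BGR2HSV);h,s,v=[H[...,i].astype(int) for i in range(3)]
p=blob((h>20)&(h<38)&(s>110),295,360,270,330);w=np.array([at_z("side",q,.003) for q in p]);print("pad side",w.mean(0))
print([np.round(proj("side",np.array([.605,.025,z])),1) for z in(.137,.09)])
# plate top in side view guess (zoom 3.5, off 190,160)
for q in((180,99),(190,104),(218,77)): print(at_z("side",(190+q[0]/3.5,160+q[1]/3.5),.137))
```

```text
plate 24 [0.6129 0.024 ] dir [0.3617 0.9323] ang 68.8 rect [612.4  23.4] [35.1  5.7]
strip 57 [0.6196 0.0648] dir [-0.9733  0.2294] ang 166.7 rect [619.4  64.7] [ 7.3 66. ]
orange 118 [ 0.5866 -0.0773] dir [-0.23   -0.9732] ang -103.3 rect [586.3 -77.4] [35.2 30.1]
red 51 [ 0.5926 -0.0503] dir [-0.9877  0.1561] ang 171.0 rect [592.  -49.9] [24.1 18. ]
blue 108 [ 0.5701 -0.1395] dir [-0.9704  0.2415] ang 166.0 rect [ 572.  -138.5] [17.2 68.3]
pad 569 [0.4096 0.2324] dir [-0.4002 -0.9164] ang -113.6 rect [410.6 232.4] [85.4 85. ]
pad side [0.4101 0.2311 0.003 ]
[array([249.6, 185.1]), array([249.5, 202.1])]
[0.6211 0.0425 0.137 ]
[0.6135 0.0476 0.137 ]
[0.6013 0.0095 0.137 ]
```

Call:
{"name": "move_arm", "arguments": {"deltas": [[20.5,33.5,0,0,0,2.6],[20.5,33.5,0,0,0,2.6],[20.5,33.5,0,0,0,2.6],[20.5,33.5,0,0,0,2.6],[20.5,33.5,0,0,0,2.6]], "claw": 0, "squeeze": 15}}

```text
t: 1.72
eef_pos: [0.3029, -0.4756, 0.4047]
ee_rot: [-3.141, 0.0, -2.612]
force: [1.4, -0.0, -0.4]
width: 0.0878
```

Call:
{"name": "move_arm", "arguments": {"deltas": [[20.5,33.5,0,0,0,2.6],[20.5,33.5,0,0,0,2.6],[20.5,33.5,0,0,0,2.6],[20.5,33.5,0,0,0,2.6],[20.5,33.5,0,0,0,2.6]]}}

```text
t: 2.13
eef_pos: [0.4055, -0.3079, 0.4051]
ee_rot: [-3.141, 0.0, -2.385]
force: [1.3, 0.5, -1.1]
width: 0.0875
```

Call:
{"name": "move_arm", "arguments": {"deltas": [[20.5,33.5,0,0,0,2.6],[20.5,33.5,0,0,0,2.6],[20.5,33.5,0,0,0,2.6],[20.5,33.5,0,0,0,2.6],[20.5,33.5,0,0,0,2.6]]}}

```text
t: 2.55
eef_pos: [0.508, -0.1403, 0.4051]
ee_rot: [-3.141, 0.001, -2.158]
force: [1.1, -0.5, 0.3]
width: 0.0878
```

Call:
{"name": "move_arm", "arguments": {"deltas": [[20.5,33.5,0,0,0,2.6],[20.5,33.5,0,0,0,2.6],[20.5,33.5,0,0,0,2.6],[20.5,33.5,0,0,0,2.6],[20.5,33.5,0,0,0,2.6]]}}

```text
t: 2.97
eef_pos: [0.6106, 0.0272, 0.405]
ee_rot: [-3.141, 0.0, -1.931]
force: [-0.4, -1.4, -0.6]
width: 0.0877
```

Call:
{"name": "move_arm", "arguments": {"deltas": [[0,0,0,0,0,0],[0,0,0,0,0,0],[0,0,0,0,0,0],[0,0,0,0,0,0],[0,0,0,0,0,0]]}}

```text
t: 3.38
eef_pos: [0.6095, 0.0244, 0.405]
ee_rot: [-3.141, 0.0, -1.934]
force: [-0.1, 0.5, -0.1]
width: 0.0878
```

Call:
{"name": "move_arm", "arguments": {"deltas": [[1,0,-27,0,0,0],[0,0,-27,0,0,0],[0,0,-27,0,0,0],[0,0,-27,0,0,0],[0,0,-27,0,0,0]]}}

```text
t: 3.8
eef_pos: [0.6105, 0.0242, 0.2693]
ee_rot: [-3.141, 0.001, -1.935]
force: [0.1, -0.7, 0.3]
width: 0.0876
```

Call:
{"name": "move_arm", "arguments": {"deltas": [[0,0,0,0,0,0],[0,0,0,0,0,0],[0,0,0,0,0,0],[0,0,0,0,0,0],[0,0,0,0,0,0]], "claw": 170}}

```text
t: 4.22
eef_pos: [0.6115, 0.0253, 0.2717]
ee_rot: [-3.139, 0.002, -1.933]
force: [-0.6, -0.0, -0.0]
width: 0.0597
```

Run:
```python
from h import *
s=save("side","s1.png");t=save("top","t1.png");print(arm.get_state()["width"],arm.get_state()["eef_pos"])
a=cv2.imread("pics/s1.png")[130:220,200:310]
cv2.imwrite("pics/z1.png",cv2.resize(a,None,fx=5,fy=5,interpolation=cv2.INTER_CUBIC))
```

```text
0.05207027341888001 [0.61123354 0.02540239 0.27107262]
```

View pics/z1.png

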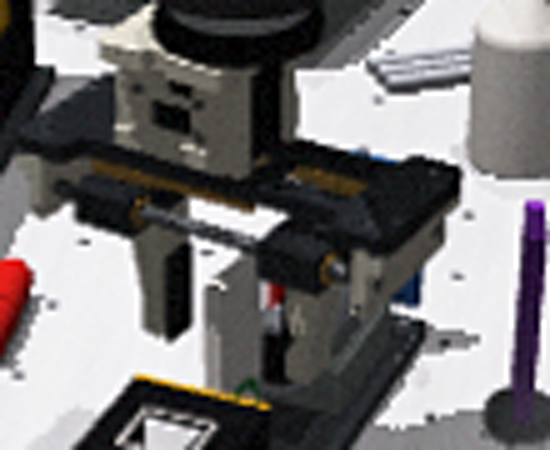

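The fingers straddle the plate with similar gaps on both sides (plate at zoomed px 205–260, fingers at 190 and 285). Closing now.

Call:
{"name": "move_arm", "arguments": {"deltas": [[0,0,0,0,0,0],[0,0,0,0,0,0],[0,0,0,0,0,0],[0,0,0,0,0,0],[0,0,0,0,0,0]], "claw": 255, "squeeze": 15}}

```text
t: 4.73
eef_pos: [0.611, 0.0254, 0.2696]
ee_rot: [3.142, -0.0, -1.933]
force: [0.5, 0.1, 0.5]
width: 0.0186
```

Call:
{"name": "move_arm", "arguments": {"deltas": [[0,0,0,0,0,0],[0,0,0,0,0,0],[0,0,0,0,0,0],[0,0,0,0,0,0],[0,0,0,0,0,0]]}}

```text
t: 5.15
eef_pos: [0.6109, 0.0253, 0.2695]
ee_rot: [3.141, -0.0, -1.933]
force: [-1.0, 0.1, -0.2]
width: 0.0101
```

Call:
{"name": "move_arm", "arguments": {"deltas": [[0,0,5,0,0,0],[0,0,5,0,0,0],[0,0,5,0,0,0],[0,0,5,0,0,0],[0,0,5,0,0,0]], "squeeze": 30}}

```text
t: 5.57
eef_pos: [0.611, 0.0253, 0.2955]
ee_rot: [-3.141, 0.0, -1.933]
force: [0.3, -0.1, -1.2]
width: 0.0102
```

Call:
{"name": "move_arm", "arguments": {"deltas": [[0,0,20,0,0,0],[0,0,20,0,0,0],[0,0,20,0,0,0],[0,0,20,0,0,0],[0,0,20,0,0,0]]}}

```text
t: 5.98
eef_pos: [0.6107, 0.0253, 0.3962]
ee_rot: [-3.141, 0.0, -1.933]
force: [0.6, 0.4, -1.0]
width: 0.0098
```

Call:
{"name": "move_arm", "arguments": {"deltas": [[-10,10,0,0,0,0],[-20,20,0,0,0,0],[-20,20,0,0,0,0],[-20,21,0,0,0,0],[-20,21,0,0,0,0]]}}

```text
t: 6.4
eef_pos: [0.5196, 0.1179, 0.3946]
ee_rot: [3.141, 0.0, -1.934]
force: [-0.2, -0.0, -1.1]
width: 0.0097
```

Call:
{"name": "move_arm", "arguments": {"deltas": [[-20,21,0,0,0,0],[-20,21,0,0,0,0],[-20,21,0,0,0,0],[-20,21,0,0,0,0],[-16,16,0,0,0,0]]}}

```text
t: 6.82
eef_pos: [0.4232, 0.2182, 0.3949]
ee_rot: [3.141, 0.001, -1.933]
force: [-0.3, 0.4, -1.7]
width: 0.0099
```

Call:
{"name": "move_arm", "arguments": {"deltas": [[-10,10,0,0,0,0],[-5,4,0,0,0,0],[0,0,0,0,0,0],[0,0,0,0,0,0],[0,0,0,0,0,0]]}}

```text
t: 7.23
eef_pos: [0.4102, 0.2309, 0.3946]
ee_rot: [-3.142, -0.0, -1.934]
force: [0.1, -0.6, -0.4]
width: 0.0099
```

Run:
```python
from h import *
s=save("side","s2.png");t=save("top","t2.png");print(arm.get_state()["width"],arm.get_state()["eef_pos"])
for n in("target","target_mid"):
  for c in("side","top"): print(n,c,[(round(r["score"],2),np.round(r["xy"],1)) for r in arm.spot_point(n,c)[:3]])
a=cv2.imread("pics/s2.png")[150:350,220:420]
cv2.imwrite("pics/z2.png",cv2.resize(a,None,fx=3,fy=3,interpolation=cv2.INTER_CUBIC))
```

```text
0.00999319089167107 [0.41040996 0.23077438 0.39456329]
target side [(0.8, array([332.9, 248.4])), (0.56, array([303.7, 218.9]))]
target top [(0.52, array([277.6, 225.1]))]
target_mid side [(0.91, array([333.7, 219.2])), (0.88, array([303.8, 192. ]))]
target_mid top [(0.64, array([278.3, 228.7]))]
```

View pics/z2.png

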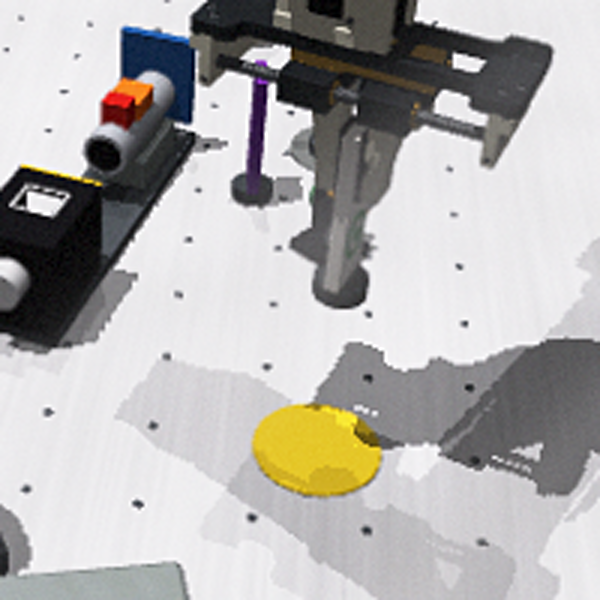

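The target hangs in the grip over the pad (foot at zoomed px 340,285; pad at 318,450). I'll check verticality and offset numerically.

Run:
```python
from h import *
np.set_printoptions(precision=4,suppress=True)
print(at_z("side",(332.9,248.4),.137),at_z("side",(333.7,219.2),.1995))
for z in(.137,.1995,.26): print(z,proj("side",np.array([.4104,.2308,z])))
```

```text
[0.4085 0.2299 0.137 ] [0.4136 0.2232 0.1995]
0.137 [331.8697 248.5846]
0.1995 [335.3817 221.7017]
0.26 [338.9577 193.4967]
```

Call:
{"name": "move_arm", "arguments": {"deltas": [[0,0,-24,0,0,0],[0,0,-24,0,0,0],[0,0,-24,0,0,0],[0,0,-24,0,0,0],[0,0,-20,0,0,0]]}}

```text
t: 7.95
eef_pos: [0.4099, 0.2309, 0.2772]
ee_rot: [3.141, -0.001, -1.934]
force: [-0.8, 0.4, -1.0]
width: 0.01
```

Call:
{"name": "move_arm", "arguments": {"deltas": [[0,0,-5,0,0,0],[0,0,-4,0,0,0],[0,0,-3,0,0,0],[0,0,-2,0,0,0],[0,0,-1,0,0,0]]}}

```text
t: 8.37
eef_pos: [0.4103, 0.2316, 0.2644]
ee_rot: [-3.141, 0.001, -1.933]
force: [0.4, -0.6, -1.2]
width: 0.0099
```

Call:
{"name": "move_arm", "arguments": {"deltas": [[0,0,-1,0,0,0],[0,0,-1,0,0,0],[0,0,-1,0,0,0],[0,0,0,0,0,0],[0,0,0,0,0,0]]}}

```text
t: 8.78
eef_pos: [0.41, 0.2314, 0.2608]
ee_rot: [-3.142, 0.0, -1.933]
force: [-0.0, 0.8, -1.6]
width: 0.0096
```

Call:
{"name": "move_arm", "arguments": {"deltas": [[0,0,-0.5,0,0,0],[0,0,-0.5,0,0,0],[0,0,-0.5,0,0,0],[0,0,0,0,0,0],[0,0,0,0,0,0]]}}

```text
t: 9.2
eef_pos: [0.41, 0.2315, 0.2604]
ee_rot: [-3.141, 0.001, -1.933]
force: [-4.1, -1.0, 13.9]
width: 0.0098
```

Contact made. I'll ease off a little and release.

Call:
{"name": "move_arm", "arguments": {"deltas": [[0,0,0.4,0,0,0],[0,0,0.3,0,0,0],[0,0,0,0,0,0],[0,0,0,0,0,0],[0,0,0,0,0,0]], "squeeze": 5}}

```text
t: 9.62
eef_pos: [0.4101, 0.2315, 0.2604]
ee_rot: [-3.141, 0.001, -1.933]
force: [-2.1, -0.6, 6.7]
width: 0.0102
```

Call:
{"name": "move_arm", "arguments": {"deltas": [[0,0,0,0,0,0],[0,0,0,0,0,0],[0,0,0,0,0,0],[0,0,0,0,0,0],[0,0,0,0,0,0]], "claw": 0}}

```text
t: 10.03
eef_pos: [0.41, 0.2313, 0.2597]
ee_rot: [3.142, -0.0, -1.933]
force: [0.0, -0.0, 0.9]
width: 0.0379
```

Call:
{"name": "move_arm", "arguments": {"deltas": [[0,0,0,0,0,0],[0,0,0,0,0,0],[0,0,0,0,0,0],[0,0,0,0,0,0],[0,0,0,0,0,0]]}}

```text
t: 10.45
eef_pos: [0.41, 0.2313, 0.2598]
ee_rot: [3.142, -0.0, -1.933]
force: [-0.0, -0.3, -0.1]
width: 0.0713
```

Call:
{"name": "move_arm", "arguments": {"deltas": [[0,0,15,0,0,0],[0,0,25,0,0,0],[0,0,30,0,0,0],[0,0,30,0,0,0],[0,0,30,0,0,0]]}}

```text
t: 10.87
eef_pos: [0.4098, 0.2311, 0.3913]
ee_rot: [3.142, -0.0, -1.933]
force: [1.4, 1.7, 0.2]
width: 0.0875
```

Run:
```python
from h import *
np.set_printoptions(precision=4,suppress=True)
s=save("side","s3.png");print(arm.get_state()["width"],arm.get_state()["eef_pos"],arm.get_state()["q"])
for n,z in(("target",.003),("target_mid",.0655)):
  print(n,[(round(r["score"],2),np.round(r["xy"],1),at_z("side",r["xy"],z)) for r in arm.spot_point(n,"side")[:3]])
a=cv2.imread("pics/s3.png")[150:350,220:420]
cv2.imwrite("pics/z3.png",cv2.resize(a,None,fx=3,fy=3,interpolation=cv2.INTER_CUBIC))
```

```text
0.08725764704924015 [0.4111 0.232  0.3975] [ 0.9334  0.021  -0.4331  0.0028 -1.1086 -1.2958]
target [(0.73, array([327.4, 298. ]), array([0.4055, 0.2262, 0.003 ])), (0.73, array([302.6, 215.9]), array([ 0.4794, -0.0676,  0.003 ])), (0.69, array([324. , 299.8]), array([0.4123, 0.2326, 0.003 ]))]
target_mid [(0.66, array([326.1, 277.2]), array([0.4143, 0.2328, 0.0655])), (0.66, array([322.4, 298.5]), array([0.4191, 0.2938, 0.0655])), (0.54, array([303.7, 192.9]), array([ 0.4817, -0.0809,  0.0655]))]
```

View pics/z3.png

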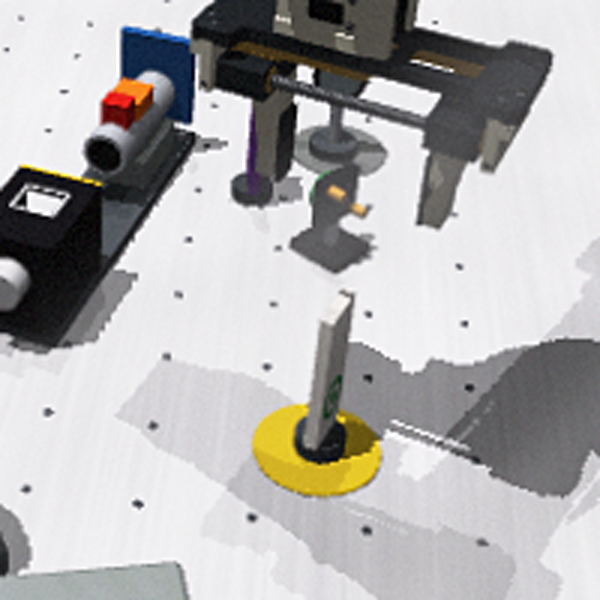

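The target stands upright in the middle of the yellow pad (foot at zoomed px 320,438, pad centre 318,450). Next I'll close the fingers and go over the orange pad with the jaws across the rail.

Call:
{"name": "move_arm", "arguments": {"deltas": [[6,-10,0,0,0,0.5],[14,-25,0,0,0,1],[15,-26,0,0,0,1],[15,-26,0,0,0,1],[15,-26,0,0,0,1]], "claw": 255, "squeeze": 30}}

```text
t: 11.43
eef_pos: [0.4751, 0.1171, 0.3888]
ee_rot: [3.14, -0.001, -1.853]
force: [0.2, -0.4, 0.1]
width: 0.06
```

Call:
{"name": "move_arm", "arguments": {"deltas": [[15,-26,0,0,0,1],[15,-26,0,0,0,1],[15,-26,0,0,0,1],[15,-26,0,0,0,0],[15,-26,0,0,0,0]]}}

```text
t: 11.85
eef_pos: [0.5503, -0.0132, 0.3886]
ee_rot: [3.14, -0.001, -1.802]
force: [0.4, 0.9, -0.1]
width: 0.0264
```

Call:
{"name": "move_arm", "arguments": {"deltas": [[15,-26,0,0,0,0],[15,-26,0,0,0,0],[6,-11,0,0,0,0],[0,0,0,0,0,0],[0,0,0,0,0,0]]}}

```text
t: 12.27
eef_pos: [0.5858, -0.0751, 0.3884]
ee_rot: [3.139, -0.001, -1.804]
force: [-0.1, 0.2, 0.4]
width: 0.0006
```

Call:
{"name": "move_arm", "arguments": {"deltas": [[0,0,-25,0,0,0],[0,0,-25,0,0,0],[0,0,-20,0,0,0],[0,0,-12,0,0,0],[0,0,0,0,0,0]]}}

```text
t: 12.68
eef_pos: [0.5843, -0.0735, 0.3048]
ee_rot: [3.136, -0.001, -1.802]
force: [-0.3, -0.6, -0.9]
width: 0.0006
```

Run:
```python
from h import *
np.set_printoptions(precision=4,suppress=True)
s=save("side","s4.png");st=arm.get_state();print(st["width"],st["eef_pos"],st["ee_rot"],st["force"])
a=cv2.imread("pics/s4.png")[130:230,200:310]
p=np.round(proj("side",np.array([*st["eef_pos"][:2],st["eef_pos"][2]-.178])),1);print(p)
cv2.imwrite("pics/z4.png",cv2.resize(a,None,fx=5,fy=5,interpolation=cv2.INTER_CUBIC))
```

```text
0.0007680914840678811 [ 0.5851 -0.0737  0.3066] [ 3.1387 -0.001  -1.8011] [-0.3072 -0.6606  1.2422]
[264.2 169.2]
```

View pics/z4.png

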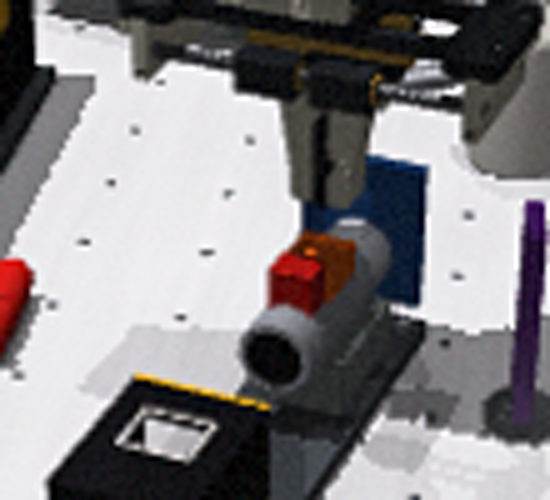

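The closed fingers hang above the orange pad, with the tip at zoomed px (325,200) and the pad below at (325,250). Pressing down in small steps.

Call:
{"name": "move_arm", "arguments": {"deltas": [[2,0,-10,0,0,0],[0,0,-10,0,0,0],[0,0,-8,0,0,0],[0,0,-4,0,0,0],[0,0,0,0,0,0]]}}

```text
t: 13.15
eef_pos: [0.5875, -0.0747, 0.2746]
ee_rot: [3.14, -0.001, -1.803]
force: [-0.5, -0.0, 0.2]
width: -0.0
```

Call:
{"name": "move_arm", "arguments": {"deltas": [[0,0,-3,0,0,0],[0,0,-3,0,0,0],[0,0,0,0,0,0],[0,0,0,0,0,0],[0,0,0,0,0,0]]}}

```text
t: 13.57
eef_pos: [0.5882, -0.0747, 0.2704]
ee_rot: [-3.141, 0.0, -1.802]
force: [0.6, 0.1, 1.8]
width: 0.0006
```

Call:
{"name": "move_arm", "arguments": {"deltas": [[0,0,-3,0,0,0],[0,0,-3,0,0,0],[0,0,-2,0,0,0],[0,0,-2,0,0,0],[0,0,-1,0,0,0]]}}

```text
t: 13.98
eef_pos: [0.5883, -0.0748, 0.2592]
ee_rot: [-3.141, -0.0, -1.802]
force: [-2.2, -1.3, 8.0]
width: 0.0004
```

Call:
{"name": "move_arm", "arguments": {"deltas": [[0,0,0,0,0,0],[0,0,0,0,0,0],[0,0,0,0,0,0],[0,0,0,0,0,0],[0,0,0,0,0,0]]}}

```text
t: 14.4
eef_pos: [0.5882, -0.0747, 0.2595]
ee_rot: [-3.14, -0.0, -1.802]
force: [-1.1, -0.4, 8.2]
width: 0.0006
```

Call:
{"name": "move_arm", "arguments": {"deltas": [[0.9,3.9,0,0,0,0],[1.8,7.8,0,0,0,0],[1.8,7.8,0,0,0,0],[1.8,7.8,0,0,0,0],[1.8,7.8,0,0,0,0]]}}

```text
t: 14.82
eef_pos: [0.5964, -0.0395, 0.2595]
ee_rot: [-3.14, -0.0, -1.802]
force: [-1.3, -1.8, 7.8]
width: 0.0004
```

Call:
{"name": "move_arm", "arguments": {"deltas": [[1.8,7.8,0,0,0,0],[1.8,7.8,0,0,0,0],[1.8,7.8,0,0,0,0],[1.8,7.8,0,0,0,0],[1.8,7.8,0,0,0,0]]}}

```text
t: 15.23
eef_pos: [0.6055, -0.0004, 0.2595]
ee_rot: [-3.14, -0.0, -1.802]
force: [-0.3, -2.1, 7.8]
width: 0.0003
```

Call:
{"name": "move_arm", "arguments": {"deltas": [[1.8,7.8,0,0,0,0],[1.8,7.8,0,0,0,0],[0.9,3.9,0,0,0,0],[0,0,0,0,0,0],[0,0,0,0,0,0]]}}

```text
t: 15.65
eef_pos: [0.6101, 0.0196, 0.2596]
ee_rot: [-3.14, 0.001, -1.802]
force: [-1.0, 1.8, 8.0]
width: 0.0006
```

Run:
```python
from h import *
np.set_printoptions(precision=4,suppress=True)
s=save("side","s5.png");t=save("top","t5.png");st=arm.get_state();print(st["eef_pos"],st["force"])
a=cv2.imread("pics/s5.png")[150:250,190:300];a=cv2.resize(a,None,fx=5,fy=5,interpolation=cv2.INTER_CUBIC)
cv2.imwrite("pics/z5.png",a)
for n,z in(("push_face",.0725),("nose",.088)):
  for c in("side","top"): print(n,c,[(round(r["score"],2),np.round(r["xy"],1),at_z(c,r["xy"],z)) for r in arm.spot_point(n,c)[:2]])
```

```text
[0.6101 0.0195 0.2596] [0.0227 1.9728 8.0391]
push_face side [(0.72, array([257.7, 191.5]), array([ 0.5978, -0.0551,  0.0725]))]
push_face top [(0.7, array([276.3, 189.3]), array([ 0.5896, -0.0642,  0.0725]))]
nose side [(0.63, array([241.5, 206.6]), array([0.6208, 0.0445, 0.088 ]))]
nose top []
```

View pics/z5.png

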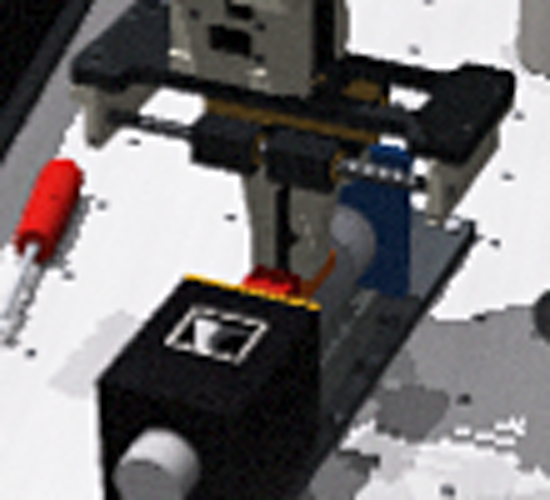

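The tube followed, and the red nose sits just before the yellow rim at (270,280). Continuing in small steps.

Call:
{"name": "move_arm", "arguments": {"deltas": [[0.7,2.9,0,0,0,0],[0.9,3.9,0,0,0,0],[0.9,3.9,0,0,0,0],[0.7,2.9,0,0,0,0],[0,0,0,0,0,0]]}}

```text
t: 16.37
eef_pos: [0.6133, 0.033, 0.2595]
ee_rot: [-3.14, 0.0, -1.802]
force: [-0.7, -0.2, 8.1]
width: 0.0005
```

Call:
{"name": "move_arm", "arguments": {"deltas": [[0.5,2,0,0,0,0],[0.5,2,0,0,0,0],[0.5,2,0,0,0,0],[0,0,0,0,0,0],[0,0,0,0,0,0]]}}

```text
t: 16.78
eef_pos: [0.6147, 0.0387, 0.2595]
ee_rot: [-3.14, 0.0, -1.802]
force: [-0.3, -0.1, 7.4]
width: 0.0004
```

Run:
```python
from h import *
np.set_printoptions(precision=4,suppress=True)
t=save("top","t6.png");s=save("side","s6.png");st=arm.get_state();print(st["eef_pos"],st["force"])
a=cv2.imread("pics/s6.png")[150:250,190:300];a=cv2.resize(a,None,fx=5,fy=5,interpolation=cv2.INTER_CUBIC)
cv2.imwrite("pics/z6.png",a)
```

```text
[0.6147 0.0387 0.2595] [-1.3876  0.2501  7.3658]
```

View pics/z6.png

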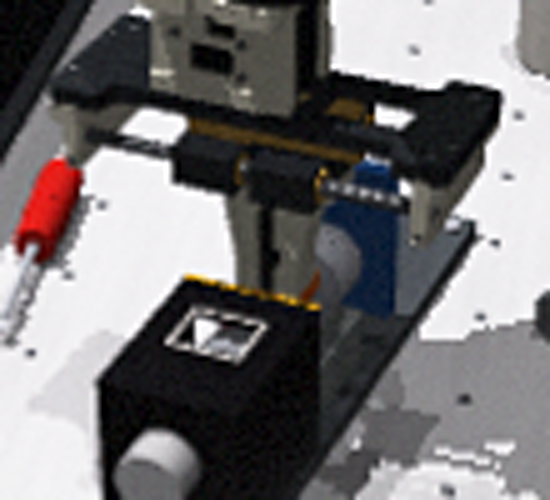

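The nose has gone under the rim. I'll push 5 mm further for margin, then lift off and see whether the button stays held.

Call:
{"name": "move_arm", "arguments": {"deltas": [[0.4,1.6,0,0,0,0],[0.4,1.6,0,0,0,0],[0.4,1.6,0,0,0,0],[0,0,0,0,0,0],[0,0,0,0,0,0]]}}

```text
t: 17.3
eef_pos: [0.6158, 0.0434, 0.2595]
ee_rot: [-3.14, 0.0, -1.802]
force: [-1.1, -0.4, 7.5]
width: 0.0003
```

Call:
{"name": "move_arm", "arguments": {"deltas": [[0,0,3,0,0,0],[-0.4,-1.6,3,0,0,0],[0,0,10,0,0,0],[0,0,30,0,0,0],[0,0,30,0,0,0]]}}

```text
t: 17.72
eef_pos: [0.6144, 0.0415, 0.3344]
ee_rot: [3.138, -0.002, -1.803]
force: [1.6, 0.8, 0.1]
width: 0.001
```

Run:
```python
from h import *
np.set_printoptions(precision=4,suppress=True)
t=save("top","t7.png");s=save("side","s7.png");st=arm.get_state();print(st["eef_pos"],st["force"],st["q"])
for c,box in(("side",(230,300,165,230)),("top",(250,320,165,220))):
    b=cv2.imread("pics/%s7.png"%c[0]);H=cv2.cvtColor(b,cv2.COLOR_BGR2HSV);h,s,v=[H[...,i].astype(int) for i in range(3)]
    for n,m in(("blue",(h>100)&(h<125)&(s>110)),("orange",(h>8)&(h<20)&(s>130)),("red",((h<6)|(h>172))&(s>130))):
        k=np.argwhere(m[box[2]:box[3],box[0]:box[1]])[:,::-1]+[box[0],box[2]]
        if len(k): print(c,n,len(k),k.mean(0),k.min(0),k.max(0),at_z(c,k.mean(0),.115 if n=="blue" else .08))
```

```text
[0.6165 0.0419 0.3404] [0.4554 0.6875 0.7521] [ 0.384   0.3107 -0.2123  0.0017 -1.04   -0.6156]
side blue 562 [256.1299 193.9288] [230 168] [268 228] [0.5893 0.0255 0.115 ]
side orange 83 [245.8193 205.8434] [238 172] [252 219] [0.6135 0.0274 0.08  ]
side red 16 [239.8125 216.125 ] [234 214] [252 223] [0.6194 0.0726 0.08  ]
top blue 81 [263.679  185.5556] [260 175] [267 196] [ 0.598  -0.0246  0.115 ]
```

The top view puts the blue plate about 118 mm along, so tube ≈ 0.12. The button stays held with the hand off. Next I'll go behind the blue plate.

Call:
{"name": "move_arm", "arguments": {"deltas": [[0,-4,10,0,0,0],[-7,-27,0,0,0,0],[-7,-27,0,0,0,0],[-7,-27,0,0,0,0],[-6,-27,0,0,0,0]]}}

```text
t: 18.23
eef_pos: [0.5871, -0.0715, 0.3446]
ee_rot: [3.14, -0.0, -1.802]
force: [0.7, -0.5, -0.1]
width: 0.0004
```

Call:
{"name": "move_arm", "arguments": {"deltas": [[0,-3,0,0,0,0],[0,0,0,0,0,0],[0,0,0,0,0,0],[0,0,0,0,0,0],[0,0,0,0,0,0]]}}

```text
t: 18.65
eef_pos: [0.5883, -0.0725, 0.3447]
ee_rot: [3.141, -0.0, -1.801]
force: [-0.3, -0.1, -0.1]
width: 0.0005
```

Run:
```python
from h import *
np.set_printoptions(precision=4,suppress=True)
s=save("side","s8.png");st=arm.get_state();print(st["eef_pos"],st["force"],st["ee_rot"])
a=cv2.imread("pics/s8.png")[140:250,190:300];a=cv2.resize(a,None,fx=5,fy=5,interpolation=cv2.INTER_CUBIC)
cv2.imwrite("pics/z8.png",a)
```

```text
[ 0.5883 -0.0724  0.3447] [0.4469 0.3597 0.4138] [ 3.1413 -0.0001 -1.8012]
```

View pics/z8.png

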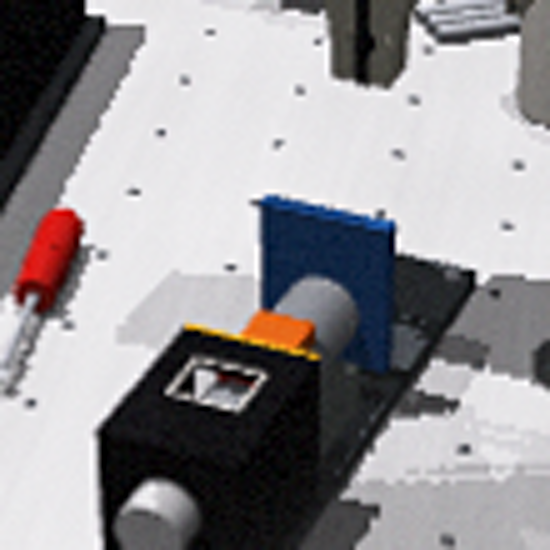

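The nose is under the socket top (a red edge shows in the window at 235,380) and the orange pad is at the rim, held down. Lowering the fingers behind the plate, then pushing.

Call:
{"name": "move_arm", "arguments": {"deltas": [[0,0,-20,0,0,0],[0,0,-25,0,0,0],[0,0,-25,0,0,0],[0,0,-15,0,0,0],[0,0,-6,0,0,0]]}}

```text
t: 19.12
eef_pos: [0.5873, -0.0727, 0.2512]
ee_rot: [3.138, -0.001, -1.802]
force: [-0.8, 0.2, 0.5]
width: 0.0005
```

Call:
{"name": "move_arm", "arguments": {"deltas": [[0,0,0,0,0,0],[1.1,4.9,0,0,0,0],[1.1,4.9,0,0,0,0],[1.1,4.9,0,0,0,0],[1.1,4.9,0,0,0,0]]}}

```text
t: 19.53
eef_pos: [0.5929, -0.0529, 0.255]
ee_rot: [-3.14, 0.001, -1.802]
force: [0.7, 0.0, 0.6]
width: 0.0004
```

Call:
{"name": "move_arm", "arguments": {"deltas": [[1.1,4.9,0,0,0,0],[1.1,4.9,0,0,0,0],[1.1,4.9,0,0,0,0],[1.1,4.9,0,0,0,0],[1.1,4.9,0,0,0,0]]}}

```text
t: 19.95
eef_pos: [0.5981, -0.0294, 0.2543]
ee_rot: [-3.141, -0.001, -1.802]
force: [0.2, -5.6, 2.5]
width: 0.0005
```

Call:
{"name": "move_arm", "arguments": {"deltas": [[1.1,4.9,0,0,0,0],[1.1,4.9,0,0,0,0],[1.1,4.9,0,0,0,0],[0,0,0,0,0,0],[0,0,0,0,0,0]]}}

```text
t: 20.37
eef_pos: [0.6013, -0.0142, 0.2539]
ee_rot: [-3.141, 0.0, -1.802]
force: [-0.4, -0.1, -0.2]
width: 0.0005
```

Call:
{"name": "move_arm", "arguments": {"deltas": [[0.5,1.9,0,0,0,0],[0.5,1.9,0,0,0,0],[0.5,1.9,0,0,0,0],[0.5,1.9,0,0,0,0],[0.5,1.9,0,0,0,0]]}}

```text
t: 20.78
eef_pos: [0.6033, -0.0066, 0.2538]
ee_rot: [3.14, -0.004, -1.802]
force: [0.2, -23.7, 3.0]
width: 0.0005
```

Call:
{"name": "move_arm", "arguments": {"deltas": [[0.3,1.2,0,0,0,0],[0.3,1.2,0,0,0,0],[0.3,1.2,0,0,0,0],[0.3,1.2,0,0,0,0],[0.3,1.2,0,0,0,0]]}}

```text
t: 21.2
eef_pos: [0.6038, -0.0053, 0.2539]
ee_rot: [3.137, -0.011, -1.803]
force: [1.2, -47.9, 4.1]
width: 0.0006
```

Hard stop reached (48 N). Backing off and looking.

Call:
{"name": "move_arm", "arguments": {"deltas": [[-0.5,-3,0,0,0,0],[-1,-5,0,0,0,0],[-2,-8,0,0,0,0],[-4,-16,0,0,0,0],[-4,-16,0,0,0,0]]}}

```text
t: 21.62
eef_pos: [0.5936, -0.0472, 0.2538]
ee_rot: [-3.141, 0.001, -1.801]
force: [-0.2, 0.0, -0.4]
width: 0.0004
```

Call:
{"name": "move_arm", "arguments": {"deltas": [[0,0,20,0,0,0],[0,0,30,0,0,0],[0,0,30,0,0,0],[-4,-20,20,0,0,0],[-4,-20,0,0,0,0]]}}

```text
t: 22.03
eef_pos: [0.587, -0.0869, 0.3591]
ee_rot: [-3.134, 0.003, -1.799]
force: [0.2, -0.4, 1.0]
width: 0.0004
```

Call:
{"name": "move_arm", "arguments": {"deltas": [[0,-20,0,0,0,0],[0,-20,0,0,0,0],[0,0,0,0,0,0],[0,0,0,0,0,0],[0,0,0,0,0,0]]}}

```text
t: 22.45
eef_pos: [0.5856, -0.1269, 0.3537]
ee_rot: [3.142, 0.0, -1.803]
force: [-0.4, 0.5, -0.4]
width: 0.0008
```

Run:
```python
from h import *
np.set_printoptions(precision=4,suppress=True)
s=save("side","s9.png");save("top","t9.png");st=arm.get_state();print(st["eef_pos"],st["force"],st["ee_rot"])
a=cv2.imread("pics/s9.png")[150:350,180:360];a=cv2.resize(a,None,fx=3,fy=3,interpolation=cv2.INTER_CUBIC)
cv2.imwrite("pics/z9.png",a)
b=cv2.imread("pics/t9.png");H=cv2.cvtColor(b,cv2.COLOR_BGR2HSV);h,s,v=[H[...,i].astype(int) for i in range(3)]
for n,m in(("blue",(h>100)&(h<125)&(s>110)),("red",((h<6)|(h>172))&(s>130))):
    k=np.argwhere(m[160:215,205:320])[:,::-1]+[205,160]
    if len(k): print(n,len(k),k.mean(0),at_z("top",k.mean(0),.115 if n=="blue" else .099))
for n,z in(("target",.003),("target_mid",.0655)):
  for c in("side","top"): print(n,c,[(round(r["score"],2),at_z(c,r["xy"],z)) for r in arm.spot_point(n,c)[:2]])
```

```text
[ 0.5858 -0.1264  0.3538] [0.1853 0.257  0.3672] [ 3.1416  0.0002 -1.8017]
target side [(0.88, array([ 0.4784, -0.0678,  0.003 ])), (0.78, array([0.4099, 0.2257, 0.003 ]))]
target top [(0.73, array([ 0.404 , -0.1574,  0.003 ])), (0.71, array([0.4013, 0.2256, 0.003 ]))]
target_mid side [(0.89, array([ 0.4853, -0.0703,  0.0655])), (0.84, array([0.4164, 0.2229, 0.0655]))]
target_mid top [(0.72, array([0.4105, 0.2341, 0.0655])), (0.68, array([ 0.4705, -0.0739,  0.0655]))]
```

View pics/z9.png

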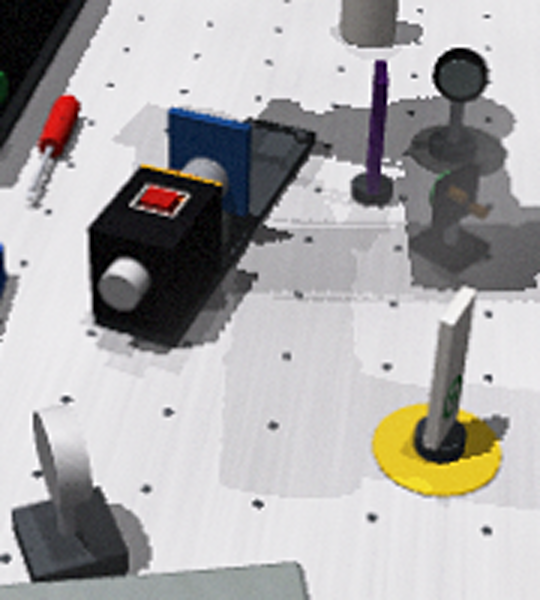

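The red nose fills the window at (162,198), standing up. The target is upright on the yellow pad at (440,440), the bystanders are unmoved and the arm is clear. Handing in.

```bash
python3 -c "
from station import arm
print(arm.job_done())"
```

```text
the job is handed in; nothing more can be done
None
```

The line is closed with the tube home, the target is parked on the yellow pad, and the job is handed in after about 23 s of robot time; no verdict was reported.

- **Target:** I gripped it across its 10 mm thickness rather than its 40 mm width, because the pictures showed the width running along the rail, not across it as the description implied. It now stands upright on the yellow pad. Its centre measures within about 11 mm of the pad's centre in both cameras, against 27 mm allowed.
- **Button and tube:** I pressed the button about 11 mm (roughly 8 N) and slid the tube until the nose was held under the rim, then pushed the blue plate home. The button stayed down with the hand off.
- **Hard stop:** The push ended with 48 N on the closed fingers, below the 120 N wrist limit. It was above the 40 N limit set for the arm and gripper body, but I take that limit not to cover the fingers.
- **Last checks:** The final side picture shows the red nose up in the window, the target upright, the bystanders in view where they were, and the arm clear.
- **Failed checks:** The colour check of the blue plate and nose in the last top image found nothing, probably because the arm was in the way. The tube being home therefore rests on the hard stop and the side picture. The networks' best match for the target was often a look-alike or another object, so I went by the match lying on the pad and the pictures.

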